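Nudge the weighing pan onto the balance's locating pin

ROBOT

A 6-joint arm with a two-finger parallel gripper is mounted at the origin on the work surface. World frame = base frame: x ahead of the robot, y to its left, z up, the work surface at z = 0. Lengths are in mm, angles in rad, forces in N, time in s.
With the tool pointing down it reaches from about 275 to 1000 mm from the base axis. Payload 8.4 kg.
Tool frame: the origin (TCP) lies between the finger pads; the fingertips stand 22 mm ahead of it and the grasp point (between the pads) lies 3 mm ahead of it; z points along the fingers, y is the line along which they close (so a half turn about z gives the same grasp; the last joint's range is limited). The gripper opens to 85 mm and grips with 20 to 120 N. Pads are 22 mm wide; open, the fingers measure 114 mm over their backs; the gripper's body (76 mm by 85 mm) begins 54 mm behind the grasp point. The pads swing forward as they close: fully open they stand 13 mm farther back than shut.
Start: joints at [1.195, 0.353, 1.633, -0, 1.155, -0.002], TCP at [228.221, 581.845, 253.281] pointing down, gripper open.
Joint ranges: [-2.63, 2.63], [-0.92, 2.1], [0.06, 2.66], [-1.3, 4.44], [0, 2.69], [-3.02, 3.02]. Speed limits (rad/s): [2.22, 2.22, 2.79, 3.14, 3.14, 3.14].

INTERFACE

Orientations are given as [roll, pitch, yaw] about the fixed x, y, z axes, in that order (R = Rz(yaw) Ry(pitch) Rx(roll)).
In Python, from rig import r, grab_frame gives the robot as it stands.
- The arm moves only by the shell command python3 -m inch 'ROWS' [FORCE]. ROWS is JSON, a list of rows, each a list of 7 numbers: the turn, a rotation vector about the tool's x, y, z as a fraction of full scale, then the shift along the tool's x, y, z as a fraction of full scale, then the closure, from 0 (fully open) to 1 (shut). In form: [[rx, ry, rz, dx, dy, dz, fingers], ...]. A call has 1 to 8 rows; each row shifts and turns the commanded pose from where the row before left it, along the tool's axes as they then stand; what a row does not reach is not made up. Full scale, the value 1, is 2.5 cm for a shift and pi rad for a turn. A row lasts 1/12 s, in which the tool goes at most 41.7 mm and 7.16 degrees, less where a joint would pass 70% of its speed; a pose out of reach is approached as far as the arm can. A call with a number of a shift or a turn outside -1 to 1 is refused whole. A call with a gripper value outside its range is refused whole. The fingers move at their own pace and stop on an object; FORCE is the grip in N (left out, the last holds). Time passes only in rows, so rows that do not move let the fingers close. It gives the time, the measured TCP pose, the force, the opening and the grip force at its end, in the units of the state.
- r.sense(): the state, without advancing time (a new reading comes with each control period).
- grab_frame(name): name is "scene" or "top" or "wrist"; returns a dict with "pixels" (480x640x3 uint8, red, green, blue), "z_map" (480x640 float32, mm along the optical axis (not along the pixel's ray), 0 where there is no reading), "vertical_fov" (degrees; the focal length in pixels is half the picture's height over the tangent of half this angle, whatever the lens; pixels are square), "cx", "cy" (the principal point, pixels), "cam_to_world" (4x4, takes a point from camera to world coordinates). Camera axes: x right, y down, z forward; pixel columns grow to the right and rows downward; lengths in mm; the calibration is good to about 2 mm. A picture is of the moment at which its call begins.
- r.sign_off(): hands the job in; it is judged then, once.
The state is a dict: "clock": time; "qpos": joint angles; "qvel": joint speeds; "joint_efforts": joint torques, N m; "eef_pos": TCP position; "tcp_rot": TCP orientation; "contact_force": force on the tool from outside, world axes, zero at the start; "wrist_torque": the same for the moment, N m; "opening": opening from 0.0 (shut) to 1.0 (fully open); "grasp_force": force on a finger pad.
Only numpy, scipy, OpenCV 4.12 (cv2) and the standard library are available. Lean on these libraries where they do the work, as an engineer would, in place of code of your own. Each camera call takes 0.05 s, during which the arm holds its last target. There are 200 camera calls.

TASK

The square steel weighing pan has slipped off its locating pin and lies askew on the balance. Nudge it along, without lifting it off the balance, until its centre hole drops over the pin and it lies flat on the deck, and leave it with its sides parallel to the sides of the balance. Leave the jar, the tub and the brass weight where they stand.

Things in the scene. Friction and masses are not known exactly. Their poses are not given: they have to be found in the camera images.
- pan: Loose square steel plate, 110 x 110 x 6 mm, about 0.35 kg, with a round 21 mm through hole at its centre. Origin: hole centre, at the underside; z normal to the plate, x and y parallel to its sides. It starts leaning on the pin's top, lowest edge or corner on the deck, hole about 18 to 36 mm off the pin towards the display and either side, turned up to 20 degrees from square. Quarter turns are alike.
- pin_foot (a point): Foot of the fixed brass locating pin, at the centre of the balance's deck, on the deck's upper face; hidden under the pan at the start. z is up, x and y parallel to the balance's sides, -x towards its display. The pin is 13 mm in diameter and 10 mm high, tapered over its top 3 mm to 8 mm across; it stands 4 mm above the seated pan.
- balance: The fixed white balance. Origin on the bench, straight below the pin; axes as the pin's. Its deck is a flat level grey square of 210 x 210 mm, 62 mm above the bench, centred on the pin, with an orange tick at the middle of each side in line with the pin. The sloping display panel is lower than the deck and reaches 76 mm past the deck's -x side.
- sample_jar: Bystander: amber jar with a white lid, 60 mm in diameter, 85 mm tall, on the bench near the balance. Origin at the centre of its underside.
- tub: Bystander: grey tub with a white lid, 92 mm in diameter, 76 mm tall, on the bench near the balance. Origin at the centre of its underside.
- check_weight: Bystander: brass knobbed weight, 44 mm in diameter, 64 mm tall, on the bench near the balance. Origin at the centre of its underside.
Things that resemble listed ones, but are neither listed nor needed, are in the scene too. Of the things like the pan, leave any that is brown or red; of the rest the larger one is meant.

How it is judged (in metres and radians):
At the end, for the whole second after the job is handed in: The pan is down over the pin: hole within 6 mm of the pin's axis, underside less than 2.5 mm above the deck at the hole, tilted less than 0.03 rad, sides within 0.15 rad of parallel to the balance's sides, at rest (horizontal distance between pan and pin_foot below 0.006 m and z of pan in the frame of pin_foot below 0.0025 m and angle between pan's own z axis and vertical below 0.03 rad and (angle between the x axis of pan and the x axis of pin_foot, either way round below 0.15 rad or angle between the x axis of pan and the y axis of pin_foot, either way round below 0.15 rad) and linear speed of pan below 0.01 m/s); the robot touches nothing.
It fails at once if the pan is lifted off the balance (its centre more than 30 mm above the deck) (z of pan in the frame of pin_foot above 0.03 m).
It fails at once if the pan falls off the balance (its centre below the deck) (z of pan in the frame of pin_foot below -0.01 m).
It fails at once if the jar, the tub or the weight is moved more than 20 mm (distance of any of sample_jar, tub, check_weight from where it was at the start of the episode above 0.02 m).
It also fails if it takes over 64 s, if anything falls off the work surface, if the arm or the gripper's body presses on something with over 40 N, if the wrist force passes 120 N, or if a joint passes its speed limit or range.

## Working session

There is one attempt and no reset: what is moved stays moved. The work goes in short steps, Python scripts to look and compute and a shell command to move; the robot and the scene stay as the last step left them, time stands still between calls to the robot, and variables do not carry over. Pictures are saved under pics/ and viewed, at most 10 in all, crops included, and the job is handed in when it is done.

```bash
mkdir -p pics; cat > h.py <<'E'
import numpy as np, cv2
from rig import r, grab_frame
def snap(n,f):
    d=grab_frame(n); cv2.imwrite(f'pics/{f}.png',d['pixels'][:,:,::-1]); np.savez(f'pics/{f}.npz',**d); return d
def ray(d,u,v):
    f=240/np.tan(np.radians(float(d['vertical_fov']))/2); T=d['cam_to_world']
    return T[:3,3], T[:3,:3]@np.array([(u-d['cx'])/f,(v-d['cy'])/f,1.])
def atz(d,u,v,z):
    o,k=ray(d,u,v); return (o+k*(z-o[2])/k[2]).round(1)
def depth(d,u,v):
    o,k=ray(d,u,v); z=d['z_map'][int(v),int(u)]; return (o+k*z).round(1)
def proj(d,p):
    f=240/np.tan(np.radians(float(d['vertical_fov']))/2); T=d['cam_to_world']
    c=T[:3,:3].T@(np.array(p)-T[:3,3]); return (f*c[:2]/c[2]+[d['cx'],d['cy']]).round(1)
E
python3 - <<'E'
from h import *
print(r.sense())
a=snap('top','top0'); b=snap('scene','scene0')
for d in(a,b): print(d['vertical_fov'],d['cx'],d['cy'],d['cam_to_world'].round(3).tolist())
E
```

```text
{'clock': 0.0, 'qpos': array([ 1.19460422e+00,  3.53656194e-01,  1.63415031e+00,  1.55547801e-05,
        1.15522112e+00, -2.39014750e-03]), 'qvel': array([ 0.00062003, -0.00133965, -0.0021376 ,  0.00034284,  0.00013205,
       -0.00202069]), 'joint_efforts': array([-4.33331679e-04, -6.05258989e+01, -3.42068803e+01, -4.14000363e-05,
        9.61326412e-03, -2.62431143e-05]), 'eef_pos': array([228.04370772, 581.41532164, 252.5497262 ]), 'tcp_rot': array([-3.14015772e+00, -1.76515481e-05,  2.76778440e+00]), 'contact_force': array([-0.61151027,  0.13766355, -0.20126593]), 'wrist_torque': array([ 0.02367277, -0.02636116, -0.02780983]), 'grasp_force': 0.0, 'opening': 1.0035490767016142}
49.458283107518646 314.3919320671176 242.77056201708422 [[-0.015, -0.997, 0.076, 603.918], [-1.0, 0.014, -0.016, 42.09], [0.015, -0.076, -0.997, 995.6], [0.0, 0.0, 0.0, 1.0]]
56.67306598233793 317.20765741777694 242.58068110030948 [[-0.373, 0.655, -0.657, 1262.376], [0.928, 0.255, -0.273, 273.793], [-0.011, -0.711, -0.703, 729.897], [0.0, 0.0, 0.0, 1.0]]
```

View pics/top0.png

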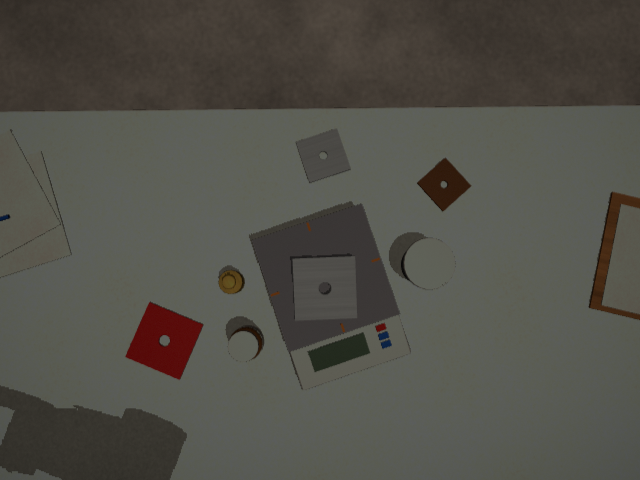

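View pics/scene0.png

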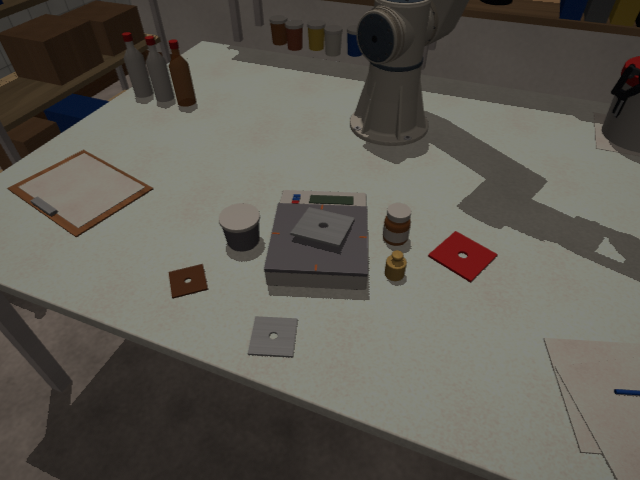

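The top view shows four square plates: the grey one on the balance at (325,288), a smaller grey one on the bench at (323,155), a brown one at (444,184) and a red one at (165,340). The pan is the larger grey one, on the balance. In the scene view it's at (323,228), tilted. I'll confirm that in an enlarged crop and measure.

```bash
python3 - <<'E'
from h import *
d=dict(np.load('pics/top0.npz')); s=dict(np.load('pics/scene0.npz'))
c=cv2.resize(d['pixels'][195:365,215:415+25,::-1],None,fx=3.4,fy=3.4,interpolation=cv2.INTER_CUBIC)
c=cv2.convertScaleAbs(c,alpha=1.6,beta=10); cv2.imwrite('pics/crop1.png',c)
t=[(309,228),(376,259),(344,327),(276,294)]
P=np.array([atz(d,u,v,62) for u,v in t]); print(P,P.mean(0)); print('depth deck',depth(d,270,245),depth(d,380,300))
for u,v in[(298,262),(351,262),(351,314),(298,314),(340,288),(310,288)]: print('pan',depth(d,u,v))
print('jar',depth(d,244,347),'tub',depth(d,430,264),'wt',depth(d,229,282))
a=P[0]-P[2]; print('yaw from -x..+x',np.arctan2(a[1],a[0]), 'len',np.linalg.norm(a))
b=P[3]-P[1]; print(np.arctan2(b[1],b[0]))
for z in(62,72): print('hole',atz(d,325,288,z+6))
for u,v in [(316,267),(274,232),(365,236),(322,206)]: print('scene tick',atz(s,u,v,62))
E
```

```text
[[701.9  36.2  62. ]
 [644.3 -83.3  62. ]
 [524.3 -23.4  62. ]
 [584.5  96.7  62. ]] [613.75   6.55  62.  ]
depth deck [672.3 106.7  60.7] [571.  -88.5  62.9]
pan [640.2  56.5  81.1]
pan [638.8 -36.5  82.4]
pan [547.4 -35.7  69.4]
pan [548.9  57.9  68.9]
pan [593.5 -16.7  76.3]
pan [594.3  36.1  73.7]
jar [495.2 151.1  86.7] tub [ 633.4 -176.6   77.4] wt [607.1 179.4  67.5]
yaw from -x..+x 0.3237762099649868 len 187.3337129296273
1.8915465480807239
hole [593.9   9.4  68. ]
hole [594.    9.8  78. ]
scene tick [703.8  38.6  62. ]
scene tick [641.3 -86.   62. ]
scene tick [581.3 103.5  62. ]
scene tick [521.1 -20.2  62. ]
```

View pics/crop1.png

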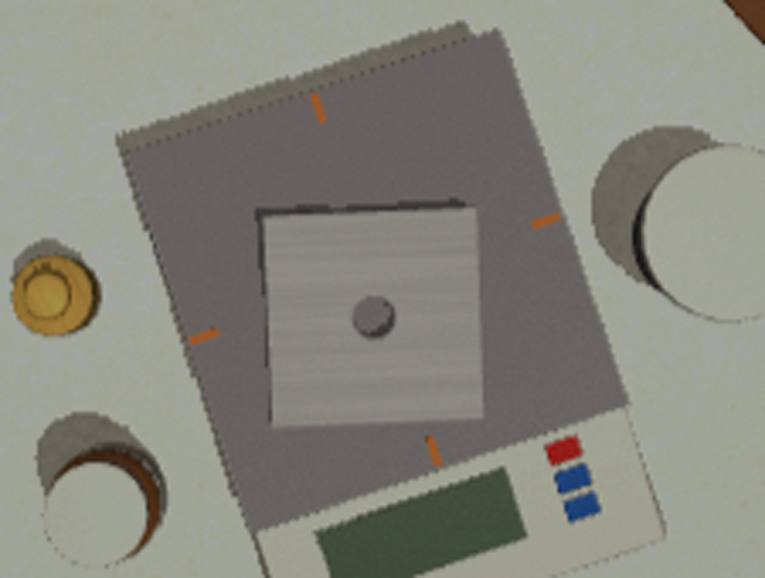

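The crop confirms it: the pan has its hole at crop (374,316), tilted up on the +x side and free of the brown, red and smaller plates. The pin is about 20 mm ahead of the hole in +x and about 2 mm towards -y. The low edge, at x≈538, faces the robot. I'll push that edge with both open fingertips lined up along it, then square the pan about the pin.

```bash
python3 -m inch '[[0,0,-0.031,0,0,0,0.2],[0,0,-0.031,0,0,0,0.2],[0,0,-0.031,0,0,0,0.2],[0,0,-0.031,0,0,0,0.2],[0,0,0,-0.465,-1,0,0.2],[0,0,0,-0.465,-1,0,0.2],[0,0,0,-0.465,-1,0,0.2],[0,0,0,-0.465,-1,0,0.2]]'
python3 -m inch '[[0,0,0,-0.465,-1,0,0.2],[0,0,0,-0.465,-1,0,0.2],[0,0,0,-0.465,-1,0,0.2],[0,0,0,-0.465,-1,0,0.2],[0,0,0,-0.465,-1,0,0.2],[0,0,0,-0.465,-1,0,0.2],[0,0,0,-0.465,-1,0,0.2],[0,0,0,-0.465,-1,0,0.2]]'
python3 -m inch '[[0,0,0,-0.465,-1,0,0.2],[0,0,0,-0.465,-1,0,0.2],[0,0,0,-0.465,-1,0,0.2],[0,0,0,-0.465,-1,0,0.2],[0,0,0,-0.465,-1,0,0.2],[0,0,0,-0.465,-1,0,0.2],[0,0,0,-0.465,-1,0,0.2],[0,0,0,-0.465,-1,0,0.2]]'
python3 -m inch '[[0,0,0,0,0,0.8,0.2],[0,0,0,0,0,0.8,0.2],[0,0,0,0,0,0.8,0.2],[0,0,0,0,0,0,0.2]]'
python3 - <<'E'
from h import *
d=snap('wrist','w1'); print(d['cam_to_world'].round(3).tolist(),d['vertical_fov'])
s=r.sense(); print(s['eef_pos'],s['tcp_rot'],s['opening'])
E
```

```text
clock: 0.77
eef_pos: [276.4, 481.3, 252.8]
tcp_rot: [-3.141, -0.0, -3.125]
contact_force: [-0.0, 1.4, 0.2]
opening: 0.797
grasp_force: 0.0
clock: 1.43
eef_pos: [372.6, 282.7, 253.1]
tcp_rot: [-3.141, -0.0, -3.126]
contact_force: [0.5, 0.5, -0.6]
opening: 0.801
grasp_force: 0.0
clock: 2.1
eef_pos: [468.8, 84.2, 253.1]
tcp_rot: [-3.142, -0.0, -3.126]
contact_force: [0.2, 0.4, -1.1]
opening: 0.799
grasp_force: 0.0
clock: 2.43
eef_pos: [466.3, 84.9, 190.0]
tcp_rot: [-3.141, -0.006, -3.126]
contact_force: [-0.8, -0.5, -0.6]
opening: 0.799
grasp_force: 0.0
[[-0.015, 0.967, 0.253, 402.43], [1.0, 0.015, 0.003, 83.878], [-0.0, 0.253, -0.967, 311.112], [0.0, 0.0, 0.0, 1.0]] 63.43151579759221
[467.10134613  85.18025001 191.7329344 ] [-3.1408841  -0.00425946 -3.12612544] 0.7985679482827391
```

View pics/w1.png

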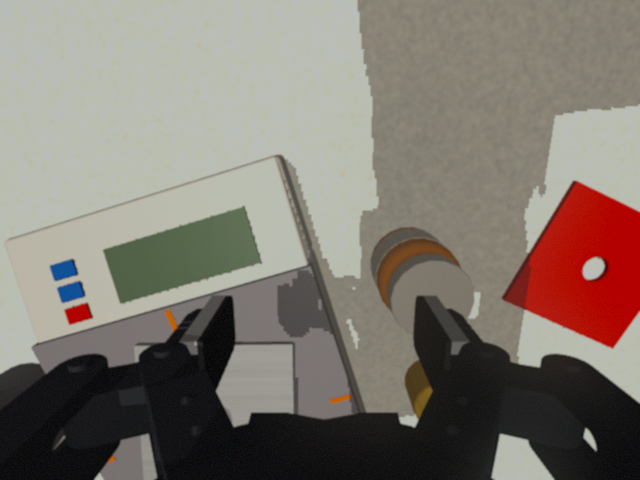

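The wrist view shows the fingertips at about (220,300) and (430,300), with the pan's low edge at row 343, columns 135–295. I'll measure the real tip height and pan edge from this depth map.

```bash
python3 - <<'E'
from h import *
d=dict(np.load('pics/w1.npz'))
for u,v in[(218,302),(225,302),(228,310),(215,315),(428,302),(424,302),(421,310)]: print('tip',depth(d,u,v))
for u,v in[(145,352),(245,352),(290,350),(290,400),(145,345),(290,345)]: print('pan',depth(d,u,v))
print('deck',depth(d,300,300),depth(d,330,380)); print(atz(d,135,343,68),atz(d,294,343,68))
E
python3 -m inch '[[0,0,0,-0.48,-1,0,0.2],[0,0,0,-0.48,-1,0,0.2],[0,0,0,-0.48,-1,0,0.2],[0,0,0,0,0,1,0.2],[0,0,0,0,0,1,0.2],[0,0,0,0,0,1,0.2],[0,0,0,0,0,0,0.2],[0,0,0,0,0,0,0.2]]'
```

```text
tip [456.8  47.8 185.6]
tip [456.4  50.5 186.4]
tip [461.2  50.3 182.4]
tip [456.8  49.6 196. ]
tip [455.8 121.  185.2]
tip [456.1 119.7 184.7]
tip [459.  118.8 185. ]
pan [456.2  37.9 220.1]
pan [544.8  31.   68.4]
pan [542.6  62.3  68.6]
pan [579.9  62.4  72.5]
pan [540.7 -38.4  68. ]
pan [538.9  62.3  68.2]
deck [508.2  68.9  61.3] [570.6  90.8  61.7]
[539.2 -45.2  68. ] [537.5  65.1  68. ]
clock: 3.15
eef_pos: [505.5, 11.3, 118.6]
tcp_rot: [-3.142, -0.002, -3.126]
contact_force: [-0.3, 0.3, 0.5]
opening: 0.8
grasp_force: 0.0
```

```bash
python3 -m inch '[[0,0,0,0,0,0.7,0.2],[0,0,0,0,0,0.6,0.2],[0,0,0,0,0,0,0.2],[0,0,0,0,0,0,0.2],[0,0,0,0,0,0,0.2]]'
python3 - <<'E'
from h import *
d=snap('wrist','w2')
s=r.sense(); print(s['eef_pos'])
p=d['pixels'].astype(int); 
o=np.array([[depth(d,u,v) for u in range(640)] for v in range(240,330)])
z=o[...,2]; 
for lo,hi in((140,320),(321,500)):
    w=o[:,lo:hi].reshape(-1,3); w=w[(abs(w[:,0]-496)<9)&(w[:,2]>55)&(w[:,2]<110)&(abs(abs(w[:,1]-11)-37)<6)]; print(len(w), np.percentile(w[:,2],[0,2,5,10,50]) if len(w) else '')
E
```

```text
clock: 3.57
eef_pos: [506.9, 11.3, 87.6]
tcp_rot: [3.142, 0.002, -3.126]
contact_force: [0.1, 0.9, -0.3]
opening: 0.799
grasp_force: 0.0
[506.9001126   11.28037524  87.50254223]
1952 [55.1   55.2   55.355 55.6   78.55 ]
2400 [55.5 56.5 57.  57.6 62.8]
```

View pics/w2.png

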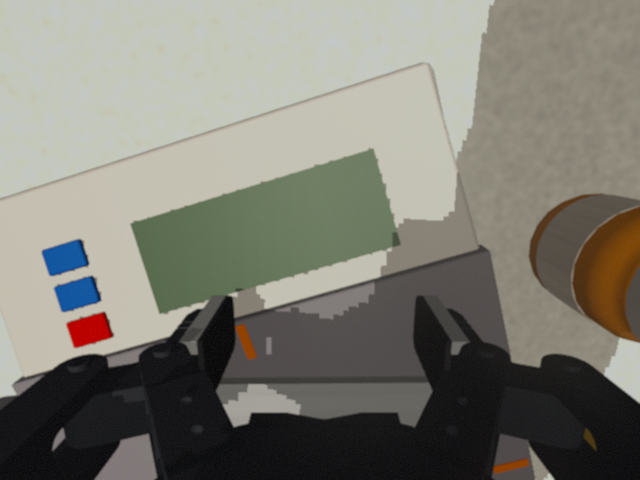

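The wrist view shows the tips at (225,300) and (425,300), clear of the pan's low edge, which is at row 380. I'll lower in small steps until the +y finger feels the deck.

```bash
for i in 1; do python3 -m inch '[[0,0,0,0,0,0.16,0.2],[0,0,0,0,0,0,0.2],[0,0,0,0,0,0,0.2]]'; python3 -m inch '[[0,0,0,0,0,0.1,0.2],[0,0,0,0,0,0,0.2],[0,0,0,0,0,0,0.2]]'; done
```

```text
clock: 3.87
eef_pos: [505.8, 11.2, 82.1]
tcp_rot: [-3.142, 0.0, -3.126]
contact_force: [-0.1, 0.0, 0.0]
opening: 0.799
grasp_force: 0.0
clock: 4.12
eef_pos: [505.6, 11.1, 79.1]
tcp_rot: [-3.142, -0.0, -3.126]
contact_force: [0.1, 0.3, 1.0]
opening: 0.798
grasp_force: 0.0
```

```bash
python3 -m inch '[[0,0,0,0,0,0.08,0.2],[0,0,0,0,0,0,0.2],[0,0,0,0,0,0,0.2]]' | grep -E 'eef|cont'; python3 -m inch '[[0,0,0,0,0,0.06,0.2],[0,0,0,0,0,0,0.2],[0,0,0,0,0,0,0.2]]'| grep -E 'eef|cont'
```

```text
eef_pos: [505.6, 11.1, 77.1]
contact_force: [0.4, -0.2, -0.1]
eef_pos: [505.9, 11.2, 76.7]
contact_force: [-4.8, -0.4, 14.2]
```

```bash
python3 -m inch '[[0,0,0,0,0,-0.12,0.2],[0,0,0,0,0,0,0.2],[0,0,0,-0.4,0,0,0.2],[0,0,0,-0.2,0,0,0.2],[0,0,0,0,0,0,0.2],[0,0,0,0,0,0,0.2]]' | grep -E 'eef|cont'; python3 -m inch '[[0,0,0,-0.12,0,0,0.2],[0,0,0,-0.12,0,0,0.2],[0,0,0,-0.12,0,0,0.2],[0,0,0,0,0,0,0.2],[0,0,0,0,0,0,0.2]]'| grep -E 'eef|cont'
python3 - <<'E'
from h import *
d=snap('wrist','w3'); t=snap('top','t3')
cv2.imwrite('pics/both3.png',np.hstack([cv2.resize(d['pixels'][240:480,100:500,::-1],(400,240)),cv2.resize(t['pixels'][200:360,230:430,::-1],(400,320))[:240]]))
E
```

```text
eef_pos: [521.3, 11.4, 78.5]
contact_force: [0.1, -0.8, 0.2]
eef_pos: [529.8, 11.5, 78.7]
contact_force: [-0.8, 0.5, -0.6]
```

View pics/both3.png

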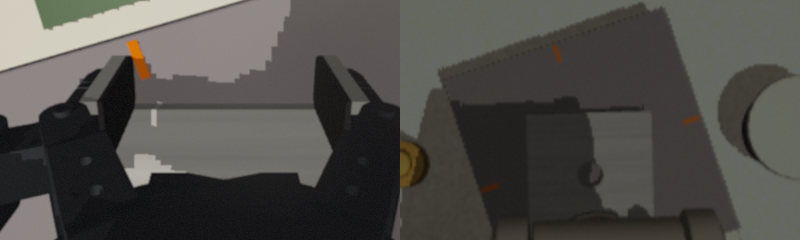

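The left half shows the tips up against the pan's low edge. In the right half, the hole at (590,173) has moved about 2 mm already. I'll keep pushing, watching force and depth.

```bash
cat > chk.py <<'E'
from h import *
import sys
d=snap('top',sys.argv[1]); 
# pan = bright grey plate: plane from depth in a region about the pin
T=d['cam_to_world']; f=240/np.tan(np.radians(float(d['vertical_fov']))/2)
v,u=np.mgrid[225:330,265:390]; z=d['z_map'][225:330,265:390]
C=np.stack([(u-d['cx'])/f*z,(v-d['cy'])/f*z,z],-1)@T[:3,:3].T+T[:3,3]
for x,y in [(570,7),(585,30),(585,-20),(600,30),(600,-20),(620,30),(620,-20),(640,7),(648,30),(648,-15)]:
    m=np.hypot(C[...,0]-x,C[...,1]-y)<6; print((x,y),np.median(C[m][:,2]).round(1),end=' ')
print(r.sense()['eef_pos'].round(1))
E
python3 -m inch '[[0,0,0,-0.12,-0.01,0,0.2],[0,0,0,-0.12,-0.01,0,0.2],[0,0,0,-0.12,-0.01,0,0.2],[0,0,0,0,0,0,0.2],[0,0,0,0,0,0,0.2]]'| grep -E 'eef|cont'
python3 chk.py t4
python3 -m inch '[[0,0,0,-0.1,-0.01,0,0.2],[0,0,0,-0.1,-0.01,0,0.2],[0,0,0,0,0,0,0.2],[0,0,0,0,0,0,0.2]]'| grep -E 'eef|cont'
python3 chk.py t5
```

```text
eef_pos: [539.6, 10.9, 78.9]
contact_force: [0.1, 0.3, -0.2]
(570, 7) 431.7 (585, 30) 238.8 (585, -20) 406.0 (600, 30) 75.2 (600, -20) 75.5 (620, 30) 78.4 (620, -20) 78.9 (640, 7) 81.5 (648, 30) 82.3 (648, -15) 83.0 [539.5  10.9  78.9]
eef_pos: [544.3, 10.5, 78.9]
contact_force: [-0.4, 0.3, -0.3]
(570, 7) 435.5 (585, 30) 413.4 (585, -20) 415.4 (600, 30) 68.2 (600, -20) 68.7 (620, 30) 67.9 (620, -20) 68.4 (640, 7) 68.5 (648, 30) 68.2 (648, -15) 69.0 [544.1  10.5  78.9]
```

The pan has dropped: its top now reads about 68 mm everywhere, i.e. flat on the deck. Next I'll swing the two-finger fence about the pin by +0.31 rad to square it.

```bash
python3 -m inch '[[0,0,-0.0195,0,-0.18,0,0.2],[0,0,0,0,0,0,0.2],[0,0,-0.0195,0,-0.18,0,0.2],[0,0,0,0,0,0,0.2],[0,0,0,0,0,0,0.2]]'; python3 chk.py t6
```

```text
clock: 6.9
eef_pos: [544.2, 1.5, 78.8]
tcp_rot: [-3.142, 0.0, -3.006]
contact_force: [-0.3, -0.9, -0.8]
opening: 0.803
grasp_force: 0.2
(570, 7) 435.6 (585, 30) 414.4 (585, -20) 414.0 (600, 30) 68.1 (600, -20) 68.7 (620, 30) 67.8 (620, -20) 69.0 (640, 7) 68.2 (648, 30) 68.5 (648, -15) 68.6 [544.2   1.6  78.8]
```

```bash
python3 -m inch '[[0,0,-0.0195,0,-0.18,0,0.2],[0,0,0,0,0,0,0.2],[0,0,-0.0195,0,-0.18,0,0.2],[0,0,0,0,0,0,0.2],[0,0,-0.0195,0,-0.18,0,0.2],[0,0,0,0,0,0,0.2],[0,0,0,0,0,0,0.2]]'; python3 chk.py t7
python3 - <<'E'
from h import *
t=dict(np.load('pics/t7.npz')); cv2.imwrite('pics/c7.png',cv2.convertScaleAbs(cv2.resize(t['pixels'][195:365,230:430,::-1],None,fx=3.5,fy=3.5,interpolation=cv2.INTER_CUBIC),alpha=1.8,beta=15))
E
```

```text
clock: 7.53
eef_pos: [547.0, -11.6, 78.8]
tcp_rot: [-3.141, 0.0, -2.824]
contact_force: [-0.5, 0.2, 0.2]
opening: 0.799
grasp_force: 0.2
(570, 7) 437.5 (585, 30) 425.2 (585, -20) 420.2 (600, 30) 68.2 (600, -20) 68.7 (620, 30) 68.8 (620, -20) 68.5 (640, 7) 68.8 (648, 30) 68.3 (648, -15) 68.0 [547.  -11.5  78.8]
```

View pics/c7.png

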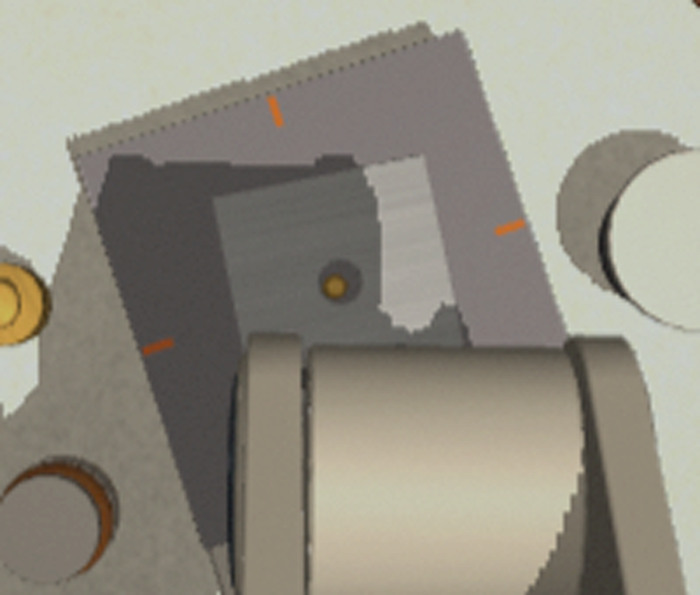

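The crop shows the pin at (335,286) inside the hole. The pan still lags the balance by about 0.12 rad (edge slope 0.20 against 0.32). I'll push the fence forward until both fingers seat on the edge.

```bash
python3 -m inch '[[0,0,0,-0.1,0,0,0.2],[0,0,0,0,0,0,0.2],[0,0,0,0,0,0,0.2]]'|grep -E 'eef|cont'; python3 -m inch '[[0,0,0,-0.08,0,0,0.2],[0,0,0,0,0,0,0.2],[0,0,0,0,0,0,0.2]]'|grep -E 'eef|cont';  python3 chk.py t8
python3 - <<'E'
from h import *
t=dict(np.load('pics/t8.npz')); cv2.imwrite('pics/c8.png',cv2.convertScaleAbs(cv2.resize(t['pixels'][195:365,230:430,::-1],None,fx=3.5,fy=3.5,interpolation=cv2.INTER_CUBIC),alpha=1.8,beta=15))
E
```

```text
eef_pos: [549.2, -10.8, 78.8]
contact_force: [-0.3, -0.2, -0.0]
eef_pos: [550.7, -10.4, 78.6]
contact_force: [-3.3, -3.0, 1.1]
(570, 7) 439.3 (585, 30) 428.2 (585, -20) 427.3 (600, 30) 69.9 (600, -20) 68.8 (620, 30) 68.6 (620, -20) 68.6 (640, 7) 68.7 (648, 30) 68.1 (648, -15) 68.6 [550.8 -10.4  78.7]
```

View pics/c8.png

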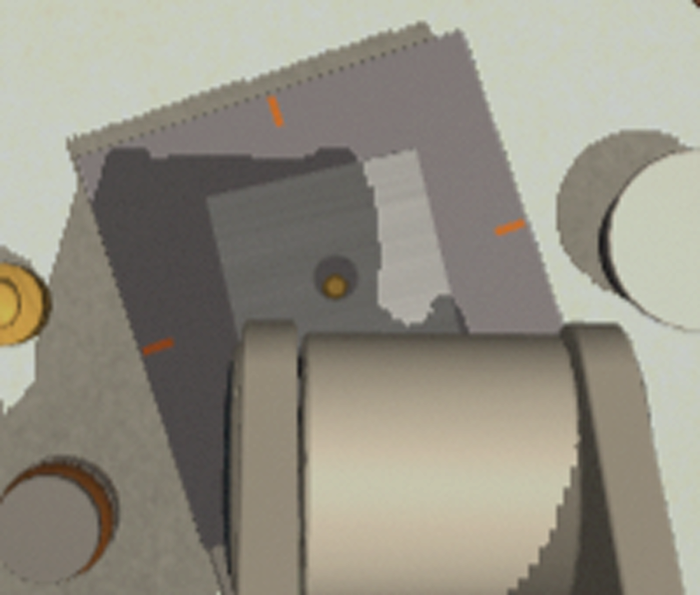

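The crop shows the hole (336,278) now bearing on the pin (335,286) and the pan at about 0.24 rad. The force is only about 4 N. A little more turn at the fence will finish it.

```bash
python3 -m inch '[[0,0,-0.012,0,0,0,0.2],[0,0,0,0,0,0,0.2],[0,0,0,0,0,0,0.2]]'|grep -E 'eef|cont|rot'; python3 -m inch '[[0,0,-0.012,0,0,0,0.2],[0,0,0,0,0,0,0.2],[0,0,0,0,0,0,0.2]]'|grep -E 'eef|cont|rot'; python3 chk.py t9
python3 - <<'E'
from h import *
t=dict(np.load('pics/t9.npz')); cv2.imwrite('pics/c9.png',cv2.convertScaleAbs(cv2.resize(t['pixels'][195:365,230:430,::-1],None,fx=3.5,fy=3.5,interpolation=cv2.INTER_CUBIC),alpha=1.8,beta=15))
E
```

```text
eef_pos: [550.0, -10.7, 78.6]
tcp_rot: [3.141, -0.002, -2.782]
contact_force: [-5.7, -5.6, 3.1]
eef_pos: [549.4, -10.9, 78.5]
tcp_rot: [3.141, -0.003, -2.744]
contact_force: [-7.4, -6.2, 3.9]
(570, 7) 439.1 (585, 30) 428.0 (585, -20) 426.9 (600, 30) 69.1 (600, -20) 69.4 (620, 30) 68.0 (620, -20) 68.1 (640, 7) 68.2 (648, 30) 68.5 (648, -15) 68.9 [549.4 -10.9  78.5]
```

View pics/c9.png

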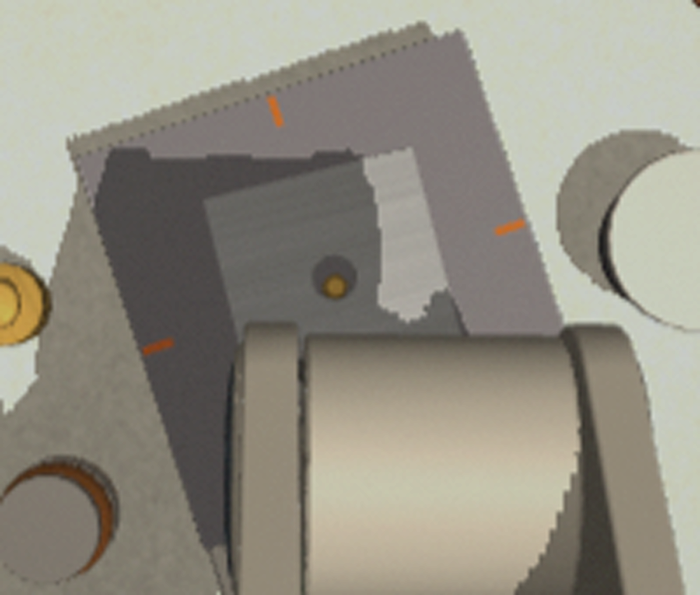

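The crop shows the pan at about 0.26 rad against the balance's 0.32, with the hole still over the pin at (335,286). One more small turn, then I'll back off, lift and measure it unobstructed.

```bash
python3 -m inch '[[0,0,-0.012,0,0,0,0.2],[0,0,0,0,0,0,0.2],[0,0,0,0,0,0,0.2],[0,0,0,0.3,0,0,0.2],[0,0,0,0.5,0,0,0.2],[0,0,0,0,0,-1,0.2],[0,0,0,0,0,-1,0.2],[0,0,0,0,0,-1,0.2]]'|grep -E 'eef|cont'
python3 -m inch '[[0,0,0,0.5,0,-1,0.2],[0,0,0,1,0,-1,0.2],[0,0,0,1,0,-1,0.2],[0,0,0,1,0,0,0.2],[0,0,0,1,0,0,0.2],[0,0,0,1,0,0,0.2],[0,0,0,0,0,0,0.2],[0,0,0,0,0,0,0.2]]'|grep -E 'eef|cont'
python3 chk.py t10
python3 - <<'E'
from h import *
t=dict(np.load('pics/t10.npz')); cv2.imwrite('pics/c10.png',cv2.convertScaleAbs(cv2.resize(t['pixels'][195:365,230:430,::-1],None,fx=3.5,fy=3.5,interpolation=cv2.INTER_CUBIC),alpha=1.8,beta=15))
E
```

```text
eef_pos: [532.3, -18.8, 154.4]
contact_force: [0.7, 0.5, 0.3]
eef_pos: [407.6, -77.0, 229.1]
contact_force: [0.4, -0.8, 0.8]
(570, 7) 68.9 (585, 30) 68.2 (585, -20) 68.0 (600, 30) 68.2 (600, -20) 68.6 (620, 30) 68.5 (620, -20) 68.0 (640, 7) 68.4 (648, 30) 68.5 (648, -15) 68.7 [408.7 -76.8 229.2]
```

View pics/c10.png

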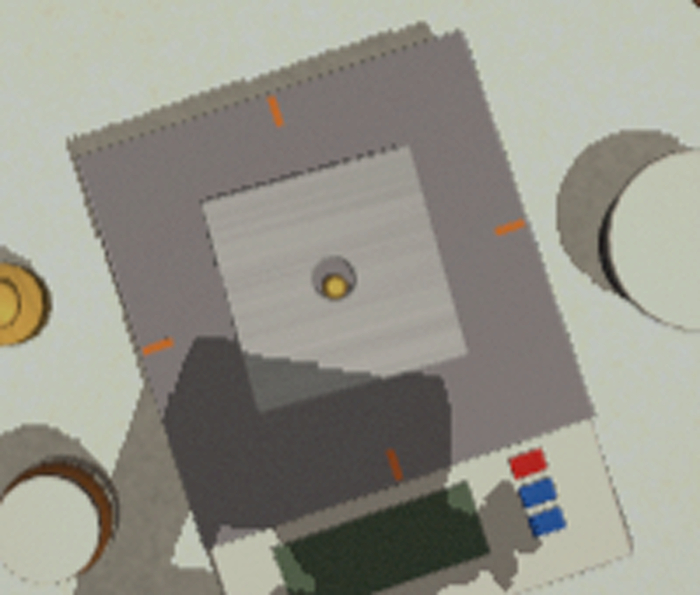

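The crop shows the pan flat with the pin (335,286) inside its hole. Its sides are at about 0.27 rad against the balance's 0.325, so the error is about 0.06 (limit 0.15). Pan height is 68 mm everywhere and the bystanders haven't moved. I'm handing it in.

```bash
python3 -c "
from rig import r
print(r.sense()['qvel'].round(3)); print(r.sign_off())"
```

```text
[ 0.016  0.024 -0.024  0.    -0.     0.002]
the job is handed in; nothing more can be done
None
```

The pan is seated flat over the pin, about 0.06 rad off square with the balance (limit 0.15); the jar, tub and weight were left alone, and the job is handed in, though the hand-in returned no verdict.

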